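# Set the eccentric guide of the tin lane and prove the gap with a tin

### The arm

A 6-joint arm with a two-finger parallel gripper is mounted at the origin on a cart in front of the work surface, level with it; the furniture and walls round the work are solid. World frame = base frame: x ahead of the robot, y to its left, z up, the work surface at z = 0. Lengths are in m, angles in degrees, forces in N, time in s.
With the tool pointing down it reaches from about 0.4 to 0.825 m from the base axis. Payload 7 kg.
Tool frame: the origin (TCP) lies midway between the tips of the shut fingers; the grasp point (between the pads) lies 19 mm behind it; z points along the fingers, y is the direction in which the jaws open and shut (so a half turn about z gives the same grasp; the last joint's range is limited). The gripper opens to 88 mm and grips with 3 to 60 N. Pads are 19 mm wide; open, the fingers measure 130 mm over their backs; the gripper's body (78 mm by 193 mm) begins 47 mm behind the grasp point.
Start: joints at [84.46, 20.546, 0.682, 0, -70.136, -16.507], TCP at [0.253, 0.626, 0.227] pointing down, gripper open.
Joint ranges: [-176.03, 176.03], [-82.01, 121.73], [-58.28, 71.71], [-173.87, 95.51], [-174.79, -0.11], [-173.66, 173.66]. Speed limits (degrees/s): [136.94, 136.94, 172.46, 180, 180, 180].

### API

Orientations are given as a 3x3 rotation matrix whose columns are the frame's x, y, z axes.
In Python, from rig import robot gives the robot as it stands. Calls block until the motion is done:
- robot.goto(position, orientation): joint-space move of the TCP to a pose.
- robot.servo_line(position, ori=None, speed=0.15): straight line of the TCP; ori=None keeps the orientation; speed is the mean speed in m/s.
- robot.movej(angles): joint-space move.
- robot.move_gripper(opening): opening from 0.0 (shut) to 1.0 (fully open); the grip force is fixed at half the most; returns when the fingers have stopped.
- robot.dwell(seconds).
- robot.ik(position, orientation): joint angles nearest the present ones, or None.
- robot.grab_frame(name): name is "scene" or "top" or "wrist"; returns (picture, depth): 384x512x3 uint8, red, green, blue; 384x512 float32, m along the optical axis (not along the pixel's ray), 0 where there is no reading.
- robot.camera_info(name): a dict with "vfov" (degrees; the focal length in pixels is half the picture's height over the tangent of half this angle, whatever the lens; pixels are square), "cx", "cy" (the principal point, pixels), "k1" (the pictures are not rectified: a ray, as slopes to the right and down, at radius r is drawn at 1 + k1 r^2 times it, then the intrinsics apply), "view" (4x4, takes a point from world to camera coordinates); the wrist camera has in their place "T_tool_cam" (4x4, takes a point from camera to tool coordinates, whose origin is the TCP and whose axes are the flange's). Camera axes: x right, y down, z forward; pixel columns grow to the right and rows downward; lengths in m; the calibration is good to about 2 mm. A picture is of the moment at which its call begins: read the wrist's pose just before it. camera_info takes no time and is no camera call.
A pose or a line that the arm cannot do raises robot.Unreachable and nothing moves.
- robot.job_done(): hands the job in, once; it reports no verdict.
Readings, each from a call of its own:
- robot.read_t(): time.
- robot.read_qpos(): joint angles.
- robot.read_qvel(): joint speeds.
- robot.read_effort(): joint torques, N m.
- robot.read_position(): TCP position.
- robot.read_tcp_rot(): TCP orientation.
- robot.read_force(): force on the tool from outside, world axes, zero at the start.
- robot.read_ft_torque(): the same for the moment, N m.
- robot.read_grip_width(): opening from 0.0 (shut) to 1.0 (fully open).
Only numpy, scipy, OpenCV 4.12 (cv2) and the standard library are available. Lean on these libraries where they do the work, as an engineer would, in place of code of your own. Each camera call takes 0.05 s, during which the arm holds its last target. There are 200 camera calls.

### The job

The guide of the tin lane is set too tight for a tin to pass. Turn the orange handle of the eccentric until its pointer stands in the green arc, then check the gap by sliding the tin that stands in the lane past the eccentric, without lifting it, until it is home against the stop at the other end. Leave the pointer in the green arc.

Things in the scene. Friction and masses are not known exactly. Their poses are not given: they have to be found in the camera images.
- lane: fixed grey plate 185x320x8 mm carrying a lane along y. Origin: underside, lane centre line, abreast of the eccentric; x points from eccentric to fence, z up. Fence face x=+31 mm; rail faces x=-35 at |y| 60 to 150; stop bar face y=-118.5; +y end open; all these tops 23 mm up. Green arc on plate: 43-55 mm from pivot (x=-63, y=0), 30 deg wide, centred on -x from the pivot
- cam (a joint): eccentric's angle, rad: 0 = tightest, grows counter-clockwise seen from above, to 2.8. Steel disc, radius 30, 15 mm high, centre 12 mm off the pivot: gap from disc to fence = 64 - 12 cos(angle) mm. Pointer in the green arc from 1.13 to 1.66, mid-arc at 1.40. Stiff (0.2 N m), stays where left
- cam_grip (a point): point on the upright pivot axis, inside the orange bar handle, 38 mm above plate underside. Bar 44 long, 14 wide, centred on the pivot, from 23 mm (disc top) to 49 mm above plate underside; a thin pointer extends one end to 53 mm from the pivot. Bar and pointer direction: 100 deg + joint angle, counter-clockwise from lane +x (at 1.40 along lane -x)
- check_tin: white closed moisture tin, 57 mm diameter, 38 mm high, about 0.1 kg, lid fixed. Origin: centre of underside, z up. Stands on the plate (8 mm up) in the lane, 85 to 105 mm on the +y side of the eccentric; home against the stop bar its centre is at lane y = -90 mm
Things that resemble listed ones, but are neither listed nor needed, are in the scene too. Leave any brown or turquoise look-alike of the check_tin alone.

How it is judged (in metres and radians):
On the way:
1. the eccentric's pointer is set in the green arc, the tin still waiting on the near side of it (value of joint cam between 1.12 and 1.68 rad and y of check_tin in the frame of lane above 0.045 m), for 0.2 s.
At the end, for the whole second after the job is handed in: the pointer stands in the green arc (joint 1.12 to 1.68 rad) and the tin stands upright and still in the lane within 15 mm of the stop bar (value of joint cam between 1.12 and 1.68 rad and y of check_tin in the frame of lane between -0.1 and -0.075 m and x of check_tin in the frame of lane between -0.015 and 0.015 m and height (world z) of check_tin below 0.014 m and angle between check_tin's own z axis and vertical below 0.12 rad and linear speed of check_tin below 0.02 m/s); the robot touches nothing.
It fails at once if the tin is lifted off the lane (more than 12 mm) or tipped over (height (world z) of check_tin above 0.02 m or angle between check_tin's own z axis and vertical above 0.5 rad).
It also fails if it takes over 46 s, if anything falls off the work surface, if the arm or the gripper's body presses on something with over 40 N, if the wrist force passes 120 N, or if a joint passes its speed limit or range.

## Working session

There is one attempt and no reset: what is moved stays moved. The work goes in short steps, each a Python script; the robot and the scene stay as the last script left them, time stands still between calls to the robot, and variables do not carry over. Pictures are saved under pics/ and viewed, about 8 in all and at most 12, crops included, and the job is handed in when it is done.

```bash
mkdir -p pics; ls
python3 - <<'E'
from rig import robot
import cv2,numpy as np
ims=[]
for n in("scene","top"):
    p,d=robot.grab_frame(n); np.savez(f"{n}0.npz",p=p,d=d)
    cv2.imwrite(f"pics/{n}0.png",p[:,:,::-1])
    c=robot.camera_info(n); print(n,{k:np.round(v,4).tolist() for k,v in c.items()})
print(robot.read_t())
E
```

```text
pics
scene {'vfov': 46.909, 'cx': 254.5466, 'cy': 193.5831, 'k1': -0.0045, 'view': [[-0.4905, -0.8714, -0.0067, 0.3346], [-0.4126, 0.239, -0.879, 0.2264], [0.7676, -0.4284, -0.4767, 0.6681], [0.0, 0.0, 0.0, 1.0]]}
top {'vfov': 48.4575, 'cx': 247.1267, 'cy': 187.7681, 'k1': -0.1015, 'view': [[-0.0198, -0.9995, -0.0244, 0.1045], [-0.9942, 0.0222, -0.105, 0.529], [0.1055, 0.0222, -0.9942, 1.0198], [0.0, 0.0, 0.0, 1.0]]}
0.1
```

View pics/scene0.png

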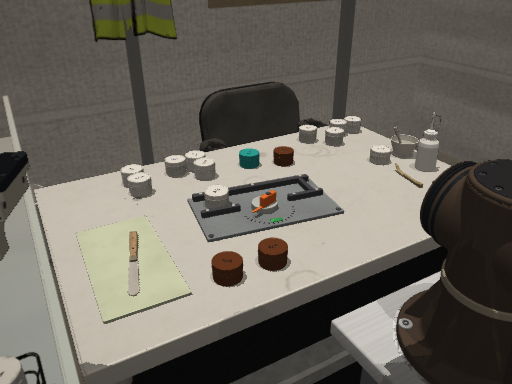

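View pics/top0.png

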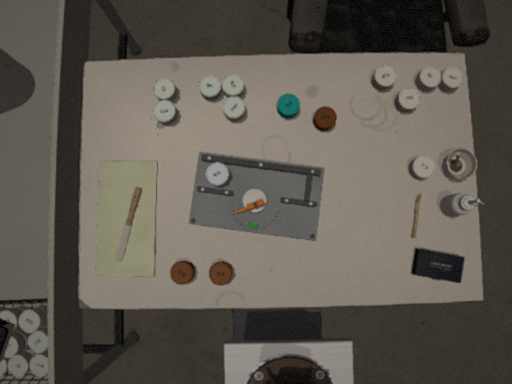

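The top view shows the plate around (257,196), with the white tin on it at (217,174), the orange handle at about (250,207), the green arc at (253,226) and the stop bar at (308,185). Several other white tins stand off the plate. Only the one at (217,174) is in the lane, so it is the one meant.

```bash
cat > h.py <<'E'
import numpy as np,cv2
from rig import robot
def K(c,h=384):
    f=h/2/np.tan(np.radians(c["vfov"])/2); return f
def rays(c,uv):
    uv=np.atleast_2d(uv).astype(float); f=K(c)
    d=(uv-[c["cx"],c["cy"]])/f; s=d.copy()
    for _ in range(20): s=d/(1+c["k1"]*(s**2).sum(1,keepdims=True))
    return np.c_[s,np.ones(len(s))]
def cast(c,uv,z,view=None):
    V=np.array(c["view"]) if view is None else view
    R,t=V[:3,:3],V[:3,3]; o=-R.T@t; D=rays(c,uv)@R
    return o+D*((z-o[2])/D[:,2])[:,None]
def proj(c,P,view=None):
    V=np.array(c["view"]) if view is None else view
    q=np.atleast_2d(P)@V[:3,:3].T+V[:3,3]; s=q[:,:2]/q[:,2:]
    return s*(1+c["k1"]*(s**2).sum(1,keepdims=True))*K(c)+[c["cx"],c["cy"]]
E
python3 - <<'E'
from h import *
c=robot.camera_info("top"); p=np.load("top0.npz")["p"]
hsv=cv2.cvtColor(p,cv2.COLOR_RGB2HSV)
v=hsv[:,:,2]
m=np.zeros(v.shape,np.uint8); m[140:250,180:335]=((v[140:250,180:335]<115)*255)
m=cv2.morphologyEx(m,cv2.MORPH_OPEN,np.ones((3,3)))
cs,_=cv2.findContours(m,cv2.RETR_EXTERNAL,cv2.CHAIN_APPROX_NONE); k=max(cs,key=cv2.contourArea)
P=cast(c,k[:,0,:],0.008)[:,:2]
r=cv2.minAreaRect((P*1000).astype(np.float32)); print("plate",r, cv2.boxPoints(r).round(1).tolist())
H,S,V=cv2.split(hsv)
for n,mm,z in(("green",(H>45)&(H<75)&(S>130),.008),("orange",(H<15)&(S>150),.049)):
    mm=mm.copy(); mm[:145]=0;mm[250:]=0;mm[:,:190]=0;mm[:,330:]=0
    ys,xs=np.nonzero(mm); P=cast(c,np.c_[xs,ys],z)[:,:2]*1000
    print(n,len(xs),xs.mean(),ys.mean(),P.mean(0),cv2.minAreaRect(P.astype(np.float32)))
w=np.zeros(v.shape,np.uint8); w[160:190,203:232]=((V>135)&(S<60))[160:190,203:232]*255
k=max(cv2.findContours(w,cv2.RETR_EXTERNAL,cv2.CHAIN_APPROX_NONE)[0],key=cv2.contourArea)
print("tin",cv2.minEnclosingCircle((cast(c,k[:,0],0.046)[:,:2]*1000).astype(np.float32)))
cv2.imwrite("pics/crop.png",cv2.resize(p[140:250,180:335,::-1],None,fx=5,fy=5,interpolation=cv2.INTER_CUBIC))
E
```

```text
plate ((513.7103881835938, 71.10772705078125), (318.9870300292969, 184.93739318847656), 81.28187561035156) [[398.1000061035156, -72.5], [580.9000244140625, -100.5999984741211], [629.2999877929688, 214.6999969482422], [446.5, 242.8000030517578]]
green 32 252.46875 224.6875 [440.76875618  82.35148931] ((441.233154296875, 82.26465606689453), (22.38530731201172, 7.447220325469971), 88.8311767578125)
orange 84 252.38095238095238 205.60714285714286 [485.67872862  81.12632721] ((483.6534729003906, 88.50157928466797), (12.329358100891113, 69.12000274658203), 18.77873992919922)
tin ((566.2691040039062, 166.5830078125), 26.347684860229492)
```

View pics/crop.png

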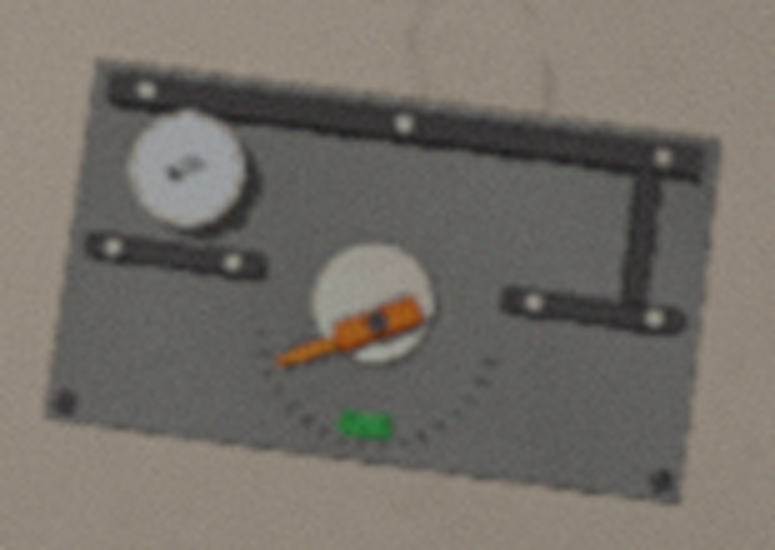

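The crop confirms it. The pointer aims at about crop (277,362), the pivot screw is at (377,321), and the white lid in the lane is at (187,170). I'll move over the handle with the jaws across the bar and refine with the wrist camera.

```bash
cat >> h.py <<'E'
def down(t):
    t=np.radians(t); y=np.array([np.cos(t),np.sin(t),0]); z=np.array([0,0,-1.]); return np.c_[np.cross(y,z),y,z]
def wrist(name):
    p,R=np.array(robot.read_position()),np.array(robot.read_tcp_rot())
    im,d=robot.grab_frame("wrist"); c=robot.camera_info("wrist")
    T=np.eye(4);T[:3,:3]=R;T[:3,3]=p; V=np.linalg.inv(T@np.array(c["T_tool_cam"]))
    np.savez(name+".npz",p=im,d=d,V=V); cv2.imwrite(f"pics/{name}.png",im[:,:,::-1]); return im,c,V
E
python3 - <<'E'
from h import *
c=robot.camera_info("top")
piv=cast(c,[180+377/5-.4,140+321/5-.4],.049)[0]; tip=cast(c,[180+277/5-.4,140+362/5-.4],.047)[0]
phi=np.degrees(np.arctan2(*(tip-piv)[1::-1])); print(piv,tip,phi)
# tool y = phi+90 (+180k), must end +60
q=np.array(robot.read_qpos()); best=None
for k in(-90,90):
    a=robot.ik([*piv[:2],.2],down(phi+k)); b=robot.ik([*piv[:2],.2],down(phi+k+60))
    print(k,None if a is None else np.round(a,1),None if b is None else np.round(b,1))
    if a is not None and (best is None or abs(a[5])+abs(b[5])<best[0]): best=(abs(a[5])+abs(b[5]),a)
robot.movej(best[1])
im,ci,V=wrist("w1")
print({k:np.round(v,4).tolist() for k,v in ci.items()},robot.read_t())
print(proj(ci,[piv,tip],V))
E
```

```text
[0.48988802 0.07475067 0.049     ] [0.47129964 0.12325954 0.047     ] 110.9666078299691
-90 [ 31.4   4.7 -23.7   0.  -61.6 169.5] [  31.4    4.7  -23.7    0.   -61.6 -130.5]
90 [ 31.4   4.7 -23.7   0.  -61.6 -10.5] [ 31.4   4.7 -23.7   0.  -61.6  49.5]
{'vfov': 70.699, 'cx': 251.9531, 'cy': 192.8793, 'k1': -0.0054, 'T_tool_cam': [[0.0002, -0.9638, -0.2668, 0.0727], [1.0, -0.0, 0.0007, 0.0001], [-0.0006, -0.2668, 0.9638, -0.1586], [0.0, 0.0, 0.0, 1.0]]} 2.3
[[252.15790642 181.67155749]
 [252.09393863 222.41851421]]
```

View pics/w1.png

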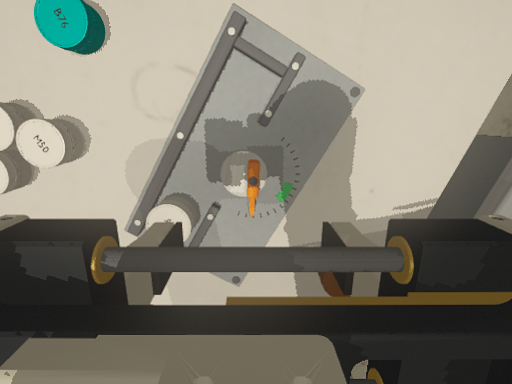

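The wrist view shows the pivot screw at about (253,182), which is within 1 px of the prediction. The bar is upright in the image, the green arc is at (285,191), the fence screws run from (235,31) to (137,223), and the tin is at (170,222). I'll refine bar angle, lane yaw and pivot numerically.

Run:
```python
from h import *
ci=robot.camera_info("wrist"); D=np.load("w1.npz"); im,V=D["p"],D["V"]
H,S,Vv=cv2.split(cv2.cvtColor(im,cv2.COLOR_RGB2HSV))
def pts(m,lo=140,hi=225,l=200,r=330):
    k=np.zeros_like(m);k[lo:hi,l:r]=m[lo:hi,l:r]; ys,xs=np.nonzero(k); return np.c_[xs,ys]
o=pts((H<18)&(S>150)); P=cast(ci,o,.049,V)[:,:2]*1000
print("orange",len(o),o.min(0),o.max(0)); 
rows={y:o[o[:,1]==y][:,0] for y in np.unique(o[:,1])}
print([(int(y),int(x.min()),int(x.max())) for y,x in rows.items()])
mean,ev=cv2.PCACompute(P.astype(np.float32),None); a=np.degrees(np.arctan2(ev[0,1],ev[0,0])); print(mean,a%180)
g=pts((H>45)&(H<80)&(S>120)); G=cast(ci,g,.008,V).mean(0); print("green",G)
s=cast(ci,[[235,31],[180,135],[137,223]],.023,V); d=s[0]-s[2]; print("fence screws",s[:,:2].round(4).tolist(),"yaw",np.degrees(np.arctan2(d[1],d[0]))+90)
pv=cast(ci,[253,182],.049,V)[0]; print("pivot",pv, "green dir",np.degrees(np.arctan2(*(G-pv)[1::-1])),np.linalg.norm((G-pv)[:2]))
t=[166.6,566.3]
```

```text
orange 391 [247 160] [258 215]
[(160, 250, 256), (161, 249, 258), (162, 249, 258), (163, 249, 258), (164, 248, 258), (165, 248, 258), (166, 248, 258), (167, 248, 258), (168, 248, 258), (169, 248, 258), (170, 248, 258), (171, 248, 258), (172, 248, 258), (173, 248, 258), (174, 248, 258), (175, 248, 258), (176, 248, 258), (177, 248, 258), (178, 248, 258), (179, 248, 258), (180, 248, 258), (181, 248, 258), (182, 248, 258), (183, 248, 258), (184, 248, 257), (185, 248, 257), (186, 248, 257), (187, 248, 257), (188, 248, 257), (189, 247, 257), (190, 247, 257), (191, 247, 257), (192, 247, 257), (193, 247, 257), (194, 247, 257), (195, 247, 257), (196, 248, 257), (197, 248, 256), (198, 250, 254), (199, 250, 254), (200, 250, 254), (201, 250, 254), (202, 250, 254), (203, 250, 254), (204, 250, 254), (205, 250, 254), (206, 250, 254), (207, 249, 254), (208, 249, 253), (209, 249, 253), (210, 249, 254), (211, 250, 252), (213, 250, 251), (214, 250, 251), (215, 250, 252)]
[[488.93338  75.82634]] 108.92811
green [0.44140175 0.08109401 0.008     ]
fence screws [[0.5668, -0.0723], [0.5904, 0.0576], [0.6102, 0.1878]] yaw -9.486844325233463
pivot [0.48882349 0.07476501 0.049     ] green dir 172.39811207421954 0.04784221713539032
```

Run:
```python
from h import *
p=[.4892,.0748]; R=down(109.2+90)
robot.move_gripper(.5)
robot.servo_line([*p,.10],R,speed=.15); robot.servo_line([*p,.0275],speed=.08)
print("F down",np.round(robot.read_force(),1)); robot.move_gripper(0.0)
print("w",robot.read_grip_width()*88,"F",np.round(robot.read_force(),1))
q=np.array(robot.read_qpos())
for i in range(8):
    q[5]+=62/8; robot.movej(q)
    f=np.array(robot.read_force()); print(np.round(f,1),np.round(robot.read_ft_torque()[2],2))
    if np.linalg.norm(f)>60: break
robot.move_gripper(.5); print("F",np.round(robot.read_force(),1))
robot.servo_line([*p,.20],speed=.2)
wrist("w2"); print(robot.read_t(),robot.read_position())
```

```text
F down [-0.1  0.6 -0.3]
w 13.961124575175386 F [ 0.1 -0.6  0.1]
[-1.   0.5  1.2] 0.19
[-1.3 -0.1  1.9] 0.18
[-2.7  0.4  2.9] 0.17
[-2.6 -0.5  3.9] 0.14
[-3.3 -1.9  6. ] 0.24
[-3.  -3.4  4.8] 0.21
[-3.7 -3.   4.6] 0.22
[-2.9 -4.2  5.4] 0.18
F [ 0.6 -0.4  0.7]
9.525 [0.48839306 0.07446681 0.19861646]
```

View pics/w2.png

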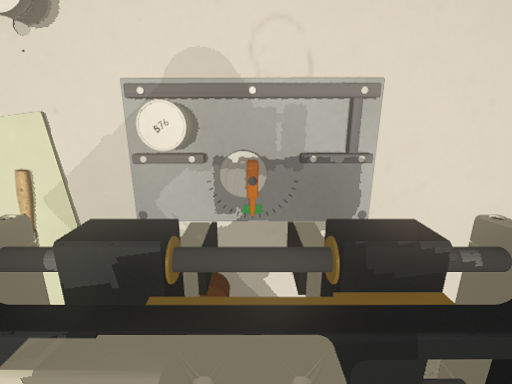

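The pointer tip at (252,212) now sits in the middle of the green arc at (253,210). The tin is still in the lane at (162,126). Next I'll refine the lane line and push the tin with the fingertips as a cradle, held above the 23 mm walls.

Run:
```python
from h import *
ci=robot.camera_info("wrist"); D=np.load("w2.npz"); im,V=D["p"],D["V"]
s=cast(ci,[[140,90],[252,90],[364.5,90]],.023,V); d=s[0]-s[2]; yaw=np.degrees(np.arctan2(d[1],d[0]))-90
print("yaw",yaw)
yaw=-8.9; a=np.radians(yaw); ex=np.array([np.cos(a),np.sin(a)]); ey=np.array([-ex[1],ex[0]])
O=np.array([.4892,.0748])+.063*ex; L=lambda P:np.c_[(np.atleast_2d(P)[:,:2]-O)@ex,(np.atleast_2d(P)[:,:2]-O)@ey]
g=cv2.cvtColor(im,cv2.COLOR_RGB2GRAY).astype(int)
for u in(215,230,300,330):print("col",u,g[80:104,u].tolist())
m=np.zeros(g.shape,np.uint8); m[95:155,133:190]=(g>165)[95:155,133:190]*255
k=max(cv2.findContours(m,cv2.RETR_EXTERNAL,cv2.CHAIN_APPROX_NONE)[0],key=cv2.contourArea)
(cx,cy),r=cv2.minEnclosingCircle((L(cast(ci,k[:,0],.046,V))*1000).astype(np.float32)); print("tin lane",cx,cy,r)
print("screws lane",L(s).round(4).tolist(),"fence edge y97",L(cast(ci,[[215,97],[330,97]],.023,V)).round(4).tolist())
print("stop edge 348",L(cast(ci,[[349,125]],.023,V)).round(4))
```

```text
yaw -8.81028691139963
col 215 [161, 161, 142, 110, 109, 114, 113, 114, 114, 113, 113, 112, 110, 110, 112, 112, 106, 84, 91, 140, 159, 155, 155, 155]
col 230 [160, 163, 143, 111, 110, 113, 113, 114, 113, 113, 113, 112, 109, 110, 111, 112, 104, 87, 95, 143, 159, 158, 158, 158]
col 300 [177, 179, 160, 123, 118, 123, 123, 125, 125, 124, 125, 124, 125, 123, 122, 119, 110, 92, 152, 178, 176, 175, 177, 168]
col 330 [175, 171, 151, 122, 120, 124, 125, 126, 125, 125, 126, 125, 125, 124, 122, 120, 110, 95, 111, 158, 176, 174, 175, 174]
tin lane -0.15318407118320465 101.08636474609375 28.59003257751465
screws lane [[0.0393, 0.1287], [0.0394, -0.0013], [0.0397, -0.132]] fence edge y97 [[0.0316, 0.0419], [0.0319, -0.0925]]
stop edge 348 [[ 1.000e-04 -1.178e-01]]
```

Run:
```python
from h import *
a=np.radians(-8.8); ex=np.array([np.cos(a),np.sin(a)]); ey=np.array([-ex[1],ex[0]])
O=np.array([.4892,.0748])+.063*ex; W=lambda y,z,x=0.:[*(O+x*ex+y*ey),z]
R=down(171.2)
robot.goto(W(.16,.15),R); robot.move_gripper(20/88); print("w",robot.read_grip_width()*88)
robot.servo_line(W(.16,.0275),speed=.12); f0=np.array(robot.read_force()); print(np.round(f0,1))
y=.16
for y in [.13,.10,.07,.05,.03,.01,-.01,-.03,-.046,-.049,-.051,-.053,-.055]:
    robot.servo_line(W(y,.0275),speed=.07 if y>-.04 else .03)
    f=np.array(robot.read_force())-f0; fy=f[:2]@ey; print(y,"fy %.1f fx %.1f fz %.1f"%(fy,f[:2]@ex,f[2]))
    if fy>5: break
robot.servo_line(W(y+.02,.0275),speed=.08); robot.servo_line(W(y+.02,.15),speed=.2)
robot.goto(W(.07,.20,-.063),down(261.2-0))
wrist("w3")
p,d=robot.grab_frame("top"); np.savez("top1.npz",p=p)
cv2.imwrite("pics/top1.png",cv2.resize(p[140:250,180:335,::-1],None,fx=4,fy=4,interpolation=cv2.INTER_CUBIC))
print(robot.read_t())
```

```text
w 20.17969083009181
[-0.5 -0.  -0.9]
0.13 fy 0.8 fx 1.2 fz 1.5
0.1 fy 0.5 fx 1.0 fz 1.3
0.07 fy 0.6 fx 0.8 fz 0.7
0.05 fy -0.2 fx 0.3 fz 1.3
0.03 fy -0.2 fx -0.4 fz 1.2
0.01 fy 0.7 fx 0.3 fz 0.7
-0.01 fy 0.0 fx 0.3 fz 0.9
-0.03 fy -0.8 fx 1.0 fz 1.3
-0.046 fy 0.0 fx 0.6 fz 1.6
-0.049 fy -0.5 fx 0.5 fz 0.8
-0.051 fy 0.4 fx 1.2 fz 1.0
-0.053 fy 0.1 fx -0.0 fz 1.0
-0.055 fy 0.4 fx 1.1 fz 0.9
20.9083
```

View pics/w3.png

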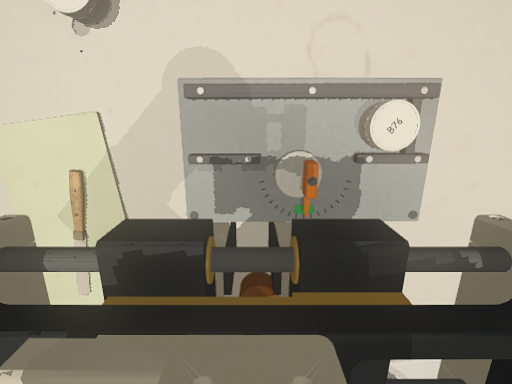

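The tin is at (393,125), beside the stop bar. The pointer tip at about (307,212) is over the green patch (303,209). I'll measure both.

Run:
```python
from h import *
ci=robot.camera_info("wrist"); D=np.load("w3.npz"); im,V=D["p"],D["V"]
a=np.radians(-8.8); ex=np.array([np.cos(a),np.sin(a)]); ey=np.array([-ex[1],ex[0]])
O=np.array([.4892,.0748])+.063*ex; L=lambda P:np.c_[(np.atleast_2d(P)[:,:2]-O)@ex,(np.atleast_2d(P)[:,:2]-O)@ey]*1000
def tin(im,c,V,l,r,t,b,th):
    g=cv2.cvtColor(im,cv2.COLOR_RGB2GRAY); m=np.zeros_like(g); m[t:b,l:r]=(g>th)[t:b,l:r]*255
    k=max(cv2.findContours(m,cv2.RETR_EXTERNAL,cv2.CHAIN_APPROX_NONE)[0],key=cv2.contourArea)
    return cv2.minEnclosingCircle(L(cast(c,k[:,0],.046,V)).astype(np.float32))
print("wrist tin",tin(im,ci,V,355,425,92,160,185))
c=robot.camera_info("top"); p=np.load("top1.npz")["p"]
print("top tin",tin(p,c,None,278,325,155,205,135))
H,S,Vv=cv2.split(cv2.cvtColor(im,cv2.COLOR_RGB2HSV)); m=(H<18)&(S>150); m[:150]=0;m[196:]=0;m[:,:280]=0;m[:,340:]=0
ys,xs=np.nonzero(m); P=L(cast(ci,np.c_[xs,ys],.049,V)).astype(np.float32); mean,ev=cv2.PCACompute(P,None)
ang=np.degrees(np.arctan2(ev[0,1],ev[0,0]))%180; print("bar",mean,ang,"joint",np.radians((ang+80 if ang<90 else ang-100)))
for im_,c_,V_,z in((im,ci,V,.008),):
    m=(H>45)&(H<80)&(S>120); m[:190]=0;m[225:]=0;m[:,:270]=0;m[:,340:]=0; ys,xs=np.nonzero(m); G=L(cast(ci,np.c_[xs,ys],.008,V)); print("green",G.mean(0),G.min(0),G.max(0))
print("stop edge",L(cast(ci,[[407,115]],.023,V)))
print(robot.read_t())
```

```text
wrist tin ((0.14293816685676575, -91.45377349853516), 28.16501808166504)
top tin ((12.316072463989258, -103.117431640625), 81.2947769165039)
bar [[-58.22306     1.4009831]] 1.0141575 joint 1.4139638
green [-111.42085525    0.17269588] [-117.07667339  -14.89408672] [-105.5291975    11.16360592]
stop edge [[  11.84833144 -116.36219519]]
20.9083
```

View pics/top1.png

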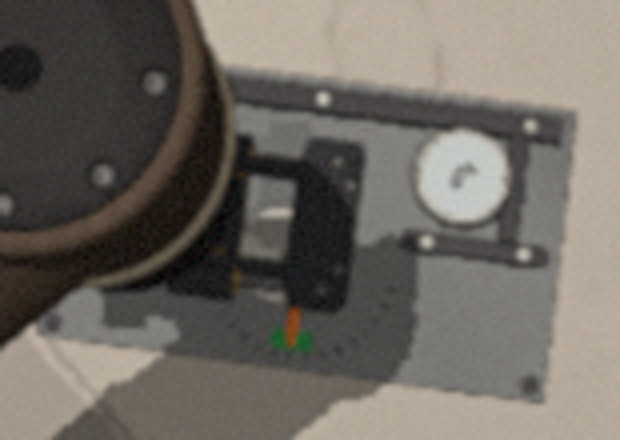

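The top view agrees: the lid at crop (463,177) is against the stop bar, and the pointer tip at (293,340) is on the green patch. The arm is clear of everything, so I'm handing in.

Run:
```python
from rig import robot
robot.job_done(); print(robot.read_t())
```

```text
the job is handed in; nothing more can be done
the job is handed in; nothing more can be done
```

The job is done and handed in at about 21 s on the robot clock. The pointer is in the green arc and the tin is home against the stop. I gripped the orange handle and turned the eccentric about 62°. I then slid the lane tin past it along the plate to the stop, with the fingertips held above the 23 mm walls, and drew the arm clear.

- **Eccentric:** the last wrist picture gives a joint angle of about 1.41 rad, against 1.40 for mid-arc. The wrist and top views both show the pointer on the green.
- **Tin:** the wrist picture puts it at lane x ≈ 0 and y ≈ -91 mm, against -90 mm for home, so it agrees within the 2 mm calibration.
- **Forces:** they stayed within about 8 N during the turn. During the slide they were at noise level, so the push gave no clear contact signal at the stop. Arrival there rests on the pictures.
- **Failed check:** the automatic fit of the tin in the top picture gave a nonsense 81 mm radius because the mask merged with the background. I discarded it; by eye, the top view shows the tin beside the stop.

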